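Clip the cap sample into the inspection stage

ROBOT

A 6-joint arm with a two-finger parallel gripper is mounted at the origin on the work surface. World frame = base frame: x ahead of the robot, y to its left, z up, the work surface at z = 0. Lengths are in mm, angles in rad, forces in N, time in s.
With the tool pointing down it reaches from about 350 to 875 mm from the base axis. Payload 4.2 kg.
Tool frame: the origin (TCP) lies between the finger pads; the fingertips stand 11 mm ahead of it and the grasp point (between the pads) lies 8 mm behind it (ctrl.nose_length is the distance from the TCP to the fingertips, in mm); z points along the fingers, y is the line along which they close (so a half turn about z gives the same grasp; the last joint's range is limited). The gripper opens to 85 mm and grips with 20 to 120 N. Pads are 22 mm wide; open, the fingers measure 114 mm over their backs; the gripper's body (76 mm by 85 mm) begins 54 mm behind the grasp point. The pads swing forward as they close: fully open they stand 13 mm farther back than shut.
Start: joints at [0.259, 0.385, 0.008, 0, -1.194, -0.259], TCP at [624.979, 0.025, 242.312] pointing down, gripper open.
Joint ranges: [-3.14, 3.14], [-1.21, 2.06], [-1.07, 1.41], [-3.16, 2.05], [-2.99, -0.16], [-3.1, 3.1]. Speed limits (rad/s): [2.79, 2.79, 3.14, 3.14, 3.14, 3.14].

INTERFACE

Orientations are given as a unit quaternion [w, x, y, z].
In Python, from rig import ctrl gives the robot as it stands. Calls block until the motion is done:
- ctrl.move_pose(position, orientation): joint-space move of the TCP to a pose.
- ctrl.movel(position, rotation=None, v=150, max_force=None): straight line of the TCP; rotation=None keeps the orientation; v is the mean speed in mm/s. With max_force (N) it stops when the force on the tool has changed by that much, and returns True; else False.
- ctrl.goto_joints(angles): joint-space move.
- ctrl.command_gripper(opening, newtons=None): finger opening in mm; newtons is the grip in N (None keeps the last); returns when the fingers have stopped.
- ctrl.pause(seconds).
- ctrl.inverse_kinematics(position, orientation): joint angles nearest the present ones, or None.
- ctrl.get_state(): the state.
- ctrl.camera(name): name is "scene" or "side" or "wrist"; returns a dict with "frame" (400x640x3 uint8, blue, green, red), "camera_matrix" (3x3 intrinsics, pixels), "dist" ([k1, k2, p1, p2, k3] as OpenCV has them; the pictures are not rectified), "view" (4x4, takes a point from world to camera coordinates). Camera axes: x right, y up, looking along -z (the intrinsics and any distortion apply to the point x, -y, -z); pixel columns grow to the right and rows downward; lengths in mm; the calibration is good to about 2 mm. A picture is of the moment at which its call begins. There is no depth.
A pose or a line that the arm cannot do raises ctrl.IKError and nothing moves.
- ctrl.job_done(): hands the job in; it is judged then, once.
The state is a dict: "clock": time; "joint_pos": joint angles; "joint_velocities": joint speeds; "effort": joint torques, N m; "eef_pos": TCP position; "tool_rot": TCP orientation; "wrist_force": force on the tool from outside, world axes, zero at the start; "torque": the same for the moment, N m; "opening": finger opening in mm; "finger_force": force on a finger pad.
Only numpy, scipy, OpenCV 4.12 (cv2) and the standard library are available. Lean on these libraries where they do the work, as an engineer would, in place of code of your own. Each camera call takes 0.05 s, during which the arm holds its last target. There are 200 camera calls.

TASK

Press the red spring clip's pad down with one fingertip and keep it held down while the other fingertip pushes the blue sample holder along its channel, under the clip's lip, until it is fully home against the end stop. Only then let the clip go so that it clamps the holder, and move away. Push only: do not lift or tip the holder, and leave everything else on the table where it is.

Things in the scene. Friction and masses are not known exactly. Their poses are not given: they have to be found in the camera images.
- stage: grey stage fixed to the table; flat top (deck) 20 mm above the table, x -147 to 68 mm, y -40 to 85 mm. Origin: at table height on the centre line of the holder's channel. x: along the channel, the push direction; y: towards the clip's pad; z up. Rails 6 mm above the deck at y +-19.5 to 24.5 mm guide the holder with 1.5 mm play each side
- stop (a point): middle of the end stop's face (stage x = 43 mm, y = 0, 29 mm above the table), a dark block; behind it a black sight head, its top 56 mm above the table, reaches to stage x = 67 mm
- hinge (a point): point on the clip's hinge axis, a steel rod along the stage's x at y = 32 mm, 42 mm above the table, between the channel and the pad, from stage x = -135 to 26 mm; posts of 12 x 8 mm at its ends (x = -139 and 30 mm) reach 48 mm above the table
- clip (a joint): red spring clip, a rocker. Rad: 0 = shut, grows as the pad is pressed, stopped at 0.45. Shut, its lip is 5 mm above the deck and blocks the 10 mm thick holder; the holder passes freely above 0.24, 0.35 is a good opening. Let go on the holder, it rests at about 0.18. The pad takes about 2.5 N to start, 5 N at full travel; the spring always shuts it
- clip_pad (a point): the clip's press pad, red plate with black rubber top, 98 mm long (stage x -136 to -38 mm), 30 mm wide (y about 47 to 76 mm). Point: centre of its top face, about 45 mm above the table when shut, 35 mm when the clip is at 0.35 (about 3 mm per 0.1 rad); the top is level at 0.3. Press it anywhere along its length; a fingertip can slide along it while pressing
- clip_lip (a point): the clip's red lip, 8 x 12 x 22 mm, over the channel at stage x = 6 to 14 mm; it clamps the holder. Point: centre of its lower face
- holder: blue sample holder, loose flat metal plate 86 (x) x 36 x 10 mm, about 0.2 kg, lying in the channel, its x along the stage's x, with a crown cap (32 mm wide, 6 mm high) on its rear half. Origin: centre of its underside. Home against the stop, its origin is straight above the stage's origin (stage x = 0); it starts at stage x = -71 to -43 mm, clear of the lip
- tail (a point): where to push the holder: centre of the rear face of its upright tail (holder x = -43 mm, 18 mm above its underside). The tail is 32 mm wide, 4 mm thick, its top 26 mm above the holder's underside (46 mm above the table)
- spare: spare holder: same shape and size as the blue holder but green, lying loose on the table beside the stage; leave it alone. Origin: centre of its underside
- jar: closed glass jar with white lid, 52 mm diameter, 60 mm tall, loose on the table near the stage; leave it alone. Origin: centre of its underside
- wrench: steel wrench, 150 mm long, lying on the table on the clip-pad side of the stage; leave it alone. Origin: underside, near its middle
- bottle0: full amber glass bottle, 72 mm diameter, 250 mm tall, standing on the left of the table; leave it alone. Origin: centre of its underside
- bottle1: another such bottle
- bottle2: another such bottle
- cup: empty steel cup, 76 mm diameter, 70 mm tall, standing on the right of the table; leave it alone. Origin: centre of its underside
Mind the look-alikes: they are no part of the job. There is more than one size of the holder; the one meant has the size given above. Leave any pink look-alike of the stage alone.

How it is judged (in metres and radians):
On the way, in this order (a step that is already met when the one before it is completed fails the run):
1. the clip is held open by a finger, the holder still in front of its lip (value of joint clip above 0.24 rad and contact force between the fingers and clip above 0.5 N and x of holder in the frame of stage below -0.036 m), for 0.1 s.
2. the holder is on its way under the open clip, held open by a finger (value of joint clip above 0.24 rad and contact force between the fingers and clip above 0.5 N and x of holder in the frame of stage between -0.03 and -0.004 m), for 0.05 s.
3. the holder is home with the clip still held open (value of joint clip above 0.24 rad and contact force between the fingers and clip above 0.5 N and x of holder in the frame of stage between -0.0035 and 0.0035 m), for 0.05 s.
At the end, for the whole second after the job is handed in: the holder lies flat on the deck within 3.5 mm of its home against the end stop, at rest, and the released clip presses on it (more than 1.2 N, clip value under 0.22) (x of holder in the frame of stage between -0.0035 and 0.0035 m and contact force between clip and holder above 1.2 N and value of joint clip below 0.22 rad and linear speed of holder below 0.01 m/s and z of holder in the frame of stage below 0.0225 m and angle between holder's own z axis and vertical below 0.06 rad); the robot touches nothing.
It fails at once if the clip was let down onto the holder before the holder was home (x of holder in the frame of stage between -0.032 and -0.006 m and contact force between clip and holder above 1.2 N).
It fails at once if the holder was lifted or tipped out of its channel (z of holder in the frame of stage above 0.028 m or angle between holder's own z axis and vertical above 0.2 rad).
It fails at once if the spare holder, jar, wrench or cup was moved, lifted or knocked over (distance of any of spare, jar, wrench, cup from where it was at the start of the episode above 0.025 m or angle between any of spare, jar, cup's own z axis and vertical above 0.3 rad).
It fails at once if a bottle was moved or knocked over (distance of any of bottle0, bottle1, bottle2 from where it was at the start of the episode above 0.025 m or angle between any of bottle0, bottle1, bottle2's own z axis and vertical above 0.3 rad).
It also fails if it takes over 40 s, if anything falls off the work surface, if the arm or the gripper's body presses on something with over 40 N, if the wrist force passes 120 N, or if a joint passes its speed limit or range.

## Working session

There is one attempt and no reset: what is moved stays moved. The work goes in short steps, each a Python script; the robot and the scene stay as the last script left them, time stands still between calls to the robot, and variables do not carry over. Pictures are saved under pics/ and viewed, at most 14 in all, crops included, and the job is handed in when it is done.

```bash
mkdir -p pics; ls
python3 - <<'E'
from rig import ctrl
import cv2,numpy as np,pickle
d={}
for n in ["scene","side","wrist"]:
    c=ctrl.camera(n); d[n]=c; cv2.imwrite(f"pics/{n}0.png",c["frame"]); print(n,np.round(c["camera_matrix"],1).tolist(),c["dist"],np.round(c["view"],3).tolist())
pickle.dump(d,open("d0.pkl","wb"))
s=ctrl.get_state();print(s,ctrl.nose_length)
E
```

```text
pics
scene [[472.9, 0.0, 317.5], [0.0, 472.9, 195.6], [0.0, 0.0, 1.0]] [-0.02735178  0.          0.          0.          0.        ] [[-0.399, 0.917, -0.013, 225.854], [-0.741, -0.314, 0.594, 354.378], [0.541, 0.247, 0.804, -1683.992], [0.0, 0.0, 0.0, 1.0]]
side [[423.6, 0.0, 316.8], [0.0, 423.6, 194.6], [0.0, 0.0, 1.0]] [-0.04325587  0.          0.          0.          0.        ] [[0.898, -0.441, 0.004, -490.108], [0.312, 0.643, 0.7, -200.402], [-0.311, -0.627, 0.714, -1005.03], [0.0, 0.0, 0.0, 1.0]]
wrist [[341.1, 0.0, 322.0], [0.0, 341.1, 202.6], [0.0, 0.0, 1.0]] [-0.03369244  0.          0.          0.          0.        ] [[-1.0, 0.001, 0.001, 624.92], [-0.001, -0.95, -0.312, 40.943], [0.0, -0.312, 0.95, -379.35], [0.0, 0.0, 0.0, 1.0]]
{'clock': 0.15, 'joint_pos': array([ 2.58581991e-01,  3.85387794e-01,  6.91473706e-03, -3.34760011e-04,
       -1.19395679e+00, -2.58617983e-01]), 'joint_velocities': array([ 0.00034512, -0.00114847,  0.00300781,  0.00090739,  0.00106822,
        0.00092803]), 'effort': array([-6.03353892e-04, -3.92678475e+01,  1.88581592e+01,  4.18858320e+00,
       -3.39302780e-03,  5.70479813e-06]), 'eef_pos': array([6.24582302e+02, 1.19592854e-03, 2.41460859e+02]), 'tool_rot': array([-6.27799637e-04, -7.07050167e-01,  7.07162902e-01,  5.45130804e-04]), 'wrist_force': array([-0.98418146,  0.5940474 , -1.01603159]), 'torque': array([ 0.01554615, -0.01715118,  0.07053219]), 'finger_force': 0.0, 'opening': 84.93780594247433} 11.0
```

View pics/scene0.png

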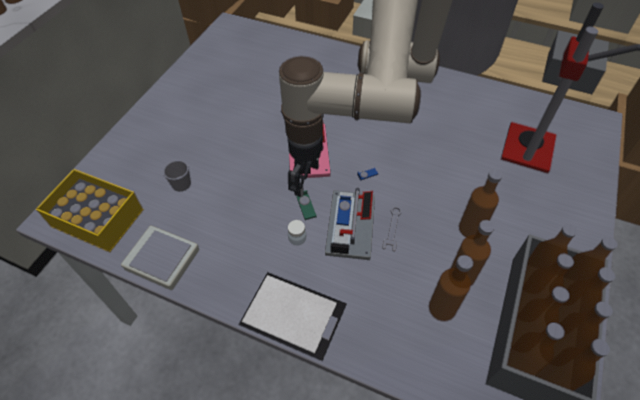

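View pics/side0.png

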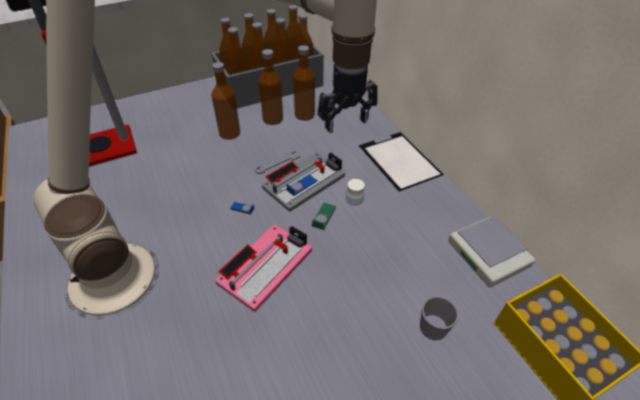

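View pics/wrist0.png

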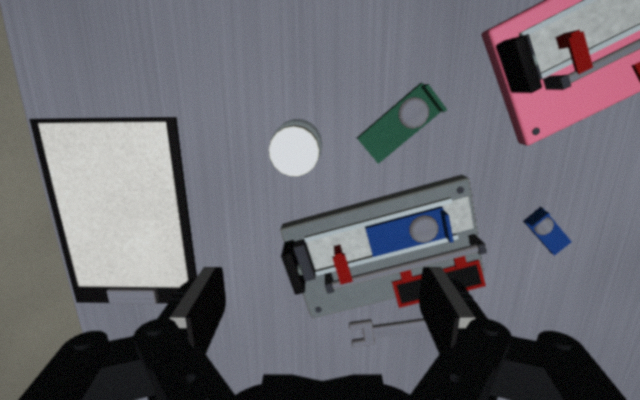

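The wrist view shows the real grey stage: deck corners at about (281,226), (467,177) and (314,316), with the stop at the left end, the red lip at (342,265) and the pad at (440,283). The green spare is at (400,122), the jar at (295,150), and the pink look-alike is at top right. I'll get a rough pose from this, then move in for two closer views in the working orientation.

```bash
cat > h.py <<'E'
import numpy as np,cv2
from scipy.optimize import least_squares
from scipy.spatial.transform import Rotation as R
def proj(c,P):
    P=np.atleast_2d(P).astype(float); V=c["view"]; q=P@V[:3,:3].T+V[:3,3]; q=q*[1,-1,-1]
    return cv2.projectPoints(q,np.zeros(3),np.zeros(3),c["camera_matrix"],np.array(c["dist"]))[0][:,0]
def ray(c,uv):
    n=cv2.undistortPoints(np.array([[uv]],float),c["camera_matrix"],np.array(c["dist"]))[0,0]
    Rm=c["view"][:3,:3]; return -Rm.T@c["view"][:3,3], Rm.T@np.array([n[0],-n[1],-1])
def onz(c,uv,z):
    o,d=ray(c,uv); return o+d*(z-o[2])/d[2]
def tri(obs):  # [(c,uv),...]
    A=np.zeros((3,3));b=np.zeros(3)
    for c,uv in obs:
        o,d=ray(c,uv);d=d/np.linalg.norm(d);M=np.eye(3)-np.outer(d,d);A+=M;b+=M@o
    return np.linalg.solve(A,b)
def s2w(p,P):
    P=np.atleast_2d(P).astype(float);x,y,a=p;return np.c_[x+np.cos(a)*P[:,0]-np.sin(a)*P[:,1],y+np.sin(a)*P[:,0]+np.cos(a)*P[:,1],P[:,2]]
def fit(obs,p0): # [(c,uv,P)]
    return least_squares(lambda p:np.concatenate([proj(c,s2w(p,P))[0]-uv for c,uv,P in obs]),p0,x_scale=[10,10,.05],loss='soft_l1')
def quat(a,flip=0): # tool down; tool y along stage y(-y)
    sx=-1 if not flip else 1
    X=np.array([sx*np.cos(a),sx*np.sin(a),0]);Z=np.array([0,0,-1.]);Y=np.cross(Z,X)
    q=R.from_matrix(np.c_[X,Y,Z]).as_quat();return q[[3,0,1,2]]
E
python3 - <<'E'
from h import *; from rig import ctrl; import pickle
d=pickle.load(open("d0.pkl","rb"));c=d["wrist"]
f=fit([(c,(281,226),(68,-40,20)),(c,(467,177),(-147,-40,20)),(c,(314,316),(68,85,20))],[565,75,.25]);p=f.x;print(p,f.fun)
for n in ["scene","side"]: print(n,proj(d[n],s2w(p,[(68,-40,20),(-147,-40,20),(68,85,20)])).round().tolist())
for fl in (0,1):
    q=quat(p[2],fl)
    for X in (-110,-40,0): print(fl,X,ctrl.inverse_kinematics(s2w(p,(X,30,180))[0],q))
print("jar top",onz(c,(295,150),60),"spare",onz(c,(400,122),10))
for u in [(227,135),(273,122),(305,117)]: print("bottle base side",onz(d["side"],u,0))
ctrl.move_pose(s2w(p,(-110,30,200))[0],quat(p[2],0)); c1=ctrl.camera("wrist")
ctrl.move_pose(s2w(p,(-20,30,200))[0],quat(p[2],0)); c2=ctrl.camera("wrist")
pickle.dump((c1,c2),open("d1.pkl","wb"))
cv2.imwrite("pics/w1.png",c1["frame"]);cv2.imwrite("pics/w2.png",c2["frame"]);print(ctrl.get_state()["clock"])
E
```

```text
[5.94735960e+02 8.40291148e+01 2.70821514e-01] [-0.19957256  0.31858153  5.79614518 -0.98189174 -2.07088289  1.19783354]
scene [[323.0, 251.0], [333.0, 189.0], [369.0, 256.0]]
side [[346.0, 173.0], [288.0, 209.0], [317.0, 152.0]]
0 -110 [ 0.505669    0.21140252 -0.41193193  0.         -0.94746188 -1.80564381]
0 -40 [ 0.47503408  0.32466094 -0.2500552   0.         -0.9960802  -1.77500889]
0 0 [ 0.4609159   0.38827398 -0.1514178   0.         -1.03110455 -1.76089072]
1 -110 [ 0.505669    0.21140252 -0.41193193  0.         -0.94746188  1.33594884]
1 -40 [ 0.47503408  0.32466094 -0.2500552   0.         -0.9960802   1.36658376]
1 0 [ 0.4609159   0.38827398 -0.1514178   0.         -1.03110455  1.38070194]
jar top [649.79543084 -28.17966523  60.        ] spare [543.60827952 -49.17756448  10.        ]
bottle base side [ 4.19093964e+02  4.14539320e+02 -1.13686838e-13]
bottle base side [582.92483588 415.09007596   0.        ]
bottle base side [693.79837725 393.78157325   0.        ]
2.0833
```

View pics/w1.png

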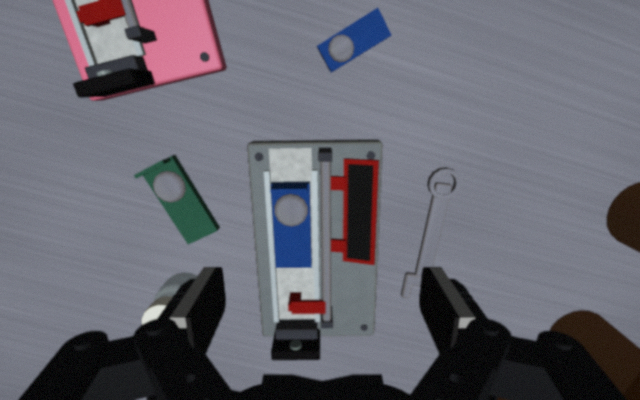

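View pics/w2.png

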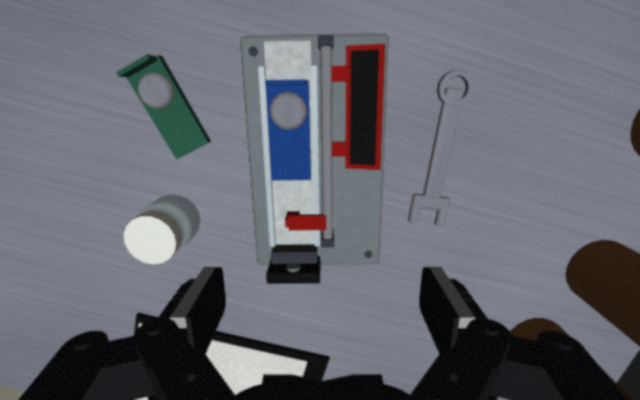

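Both views show the stage and its parts clearly.
- **w1:** deck corners (248,142), (382,141), (374,334) and (261,335); tail top edge (272..309,183); pad corners (344,159), (379,161) and (374,264).
- **w2:** corners (242,37), (388,36), (380,264) and (258,264); tail top (267..308,81); pad (347,44), (384,44) and (381,169).

Run:
```python
from h import *; from rig import ctrl; import pickle
c1,c2=pickle.load(open("d1.pkl","rb"))
K=[(-147,-40,20),(-147,85,20),(68,85,20),(68,-40,20)]
a=[(248,142),(382,141),(374,334),(261,335)];b=[(242,37),(388,36),(380,264),(258,264)]
f=fit([(c1,u,P) for u,P in zip(a,K)]+[(c2,u,P) for u,P in zip(b,K)],[595,84,.27]);p=f.x
print(p,f.fun.reshape(-1,2).round(1).tolist()); np.save("p.npy",p)
inv=lambda P:(R.from_euler('z',-p[2]).apply(np.array(P)-[p[0],p[1],0])).round(1)
for n,u,v in [("cornerA",a[0],b[0]),("cornerB",a[1],b[1]),("cornerC",a[2],b[2]),("tailL",(272,183),(267,81)),("tailR",(309,183),(308,81)),("frontL",(274,267),(271,180)),("frontR",(311,266),(310,180)),("pad1",(344,159),(347,44)),("pad2",(379,161),(384,44)),("pad3",(374,264),(381,169)),("cap",(291,210),(288,111))]:
    P=tri([(c1,u),(c2,v)]);print(n,"stage",inv(P),"| at given z:",[inv(onz(c,w,z))[:2].tolist() for c,w in((c1,u),(c2,v)) for z in [20 if n[0]=='c' and n!='cap' else 46 if n[:4]=='tail' else 30 if n[0]=='f' else 36 if n=='cap' else 45]])
for n in ("scene","side"):
    c=ctrl.camera(n); q=proj(c,s2w(p,[(0,0,20)]))[0]; x,y=q.round().astype(int)
    im=cv2.resize(c["frame"][max(y-50,0):y+50,x-70:x+70],None,fx=2.8,fy=2.8,interpolation=cv2.INTER_CUBIC)
    for P in s2w(p,K):
        u=(proj(c,P)[0]-[x-70,max(y-50,0)])*2.8; cv2.circle(im,tuple(int(k) for k in u),3,(0,255,0),1)
    globals()[n]=im
cv2.imwrite("pics/cmp.png",np.hstack([scene,side]))
```

```text
[5.96275734e+02 8.69727734e+01 2.79206354e-01] [[-1.2, 0.2], [2.0, 0.0], [0.4, 1.8], [1.1, 1.5], [-2.3, -2.5], [2.0, -3.2], [-0.6, 0.5], [-0.9, 1.6]]
cornerA stage [-146.1  -40.2   12.4] | at given z: [[-147.2, -38.9], [-145.0, -38.2]]
cornerB stage [-145.8   84.8   11.1] | at given z: [[-147.0, 83.1], [-144.5, 83.4]]
cornerC stage [70.4 86.  14.3] | at given z: [[65.6, 84.4], [67.4, 85.6]]
tailL stage [-109.7  -18.4   24.9] | at given z: [[-115.3, -15.0], [-109.1, -15.3]]
tailR stage [-109.3   16.2   24.5] | at given z: [[-115.0, 17.0], [-108.7, 17.1]]
frontL stage [-24.2 -19.8  29. ] | at given z: [[-24.7, -20.3], [-24.4, -19.0]]
frontR stage [-22.8  16.3  25. ] | at given z: [[-25.6, 16.6], [-24.1, 16.4]]
pad1 stage [-135.6   47.4   44.8] | at given z: [[-135.6, 47.2], [-135.5, 47.6]]
pad2 stage [-134.7   75.7   50.2] | at given z: [[-133.7, 77.0], [-135.4, 76.1]]
pad3 stage [-38.3  76.3  50.5] | at given z: [[-35.4, 76.6], [-37.0, 77.8]]
cap stage [-85.1  -1.   31. ] | at given z: [[-86.9, -0.5], [-85.3, -0.6]]
```

View pics/cmp.png

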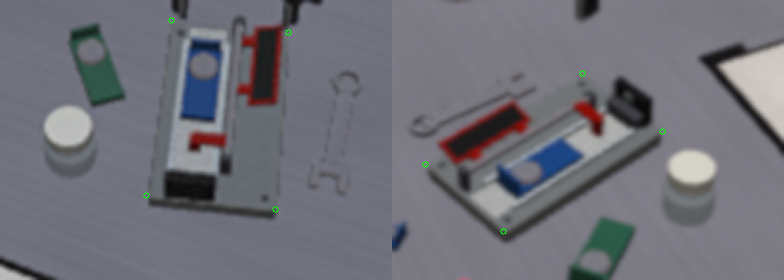

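The pose holds up: the triangulated pad edges and height match the text (x -136 to -38, y 47 to 76). The tail's rear face is at stage x ≈ -111. Next I go in behind the tail, straddling the hinge, and press the pad in steps while logging force.

Run:
```python
from h import *; from rig import ctrl
p=np.load("p.npy");q=quat(p[2],0)
W=lambda x,y,z:s2w(p,(x,y,z))[0]
ctrl.command_gripper(52,40)
ctrl.move_pose(W(-129,30,100),q)
ctrl.movel(W(-129,30,68),v=80); ctrl.pause(.2)
F0=ctrl.get_state()["wrist_force"]; print("F0",F0,ctrl.get_state()["opening"])
z=68
while z>40:
    z-=2; hit=ctrl.movel(W(-129,30,z),v=25,max_force=12); ctrl.pause(.08)
    s=ctrl.get_state();F=s["wrist_force"]-F0;print(z,s["eef_pos"].round(1)[2],F.round(1),hit)
    if hit or F[2]>9: break
c=ctrl.camera("wrist");cv2.imwrite("pics/w3.png",c["frame"])
c=ctrl.camera("side");x,y=proj(c,W(-80,30,35))[0].astype(int)
im=cv2.resize(c["frame"][y-60:y+60,x-80:x+80],(640,480),interpolation=cv2.INTER_CUBIC);cv2.imwrite("pics/s3.png",im);print(ctrl.get_state()["clock"])
```

```text
F0 [-0.73047761 -0.2481808   0.66246907] 51.965872892217206
66 66.0 [0.5 0.8 0.6] False
64 63.9 [ 0.7  0.3 -0.9] False
62 62.0 [ 0.7  0.1 -0.5] False
60 59.9 [ 1.3  0.2 -0.9] False
58 58.0 [ 1.6 -0.1 -0.6] False
56 56.0 [ 1.4  0.8 -0.4] False
54 54.0 [-0.2  0.3 -0.3] False
52 52.2 [0.3 1.5 1.8] False
50 50.1 [0.8 1.4 1.3] False
48 48.1 [1.2 2.1 2.1] False
46 46.1 [1.4 1.3 2.3] False
44 44.1 [ 2.7 -0.8  4.1] False
42 42.2 [ 3.4 -2.4  5. ] False
40 40.3 [ 3.  -2.3  6.7] False
8.775
```

View pics/w3.png

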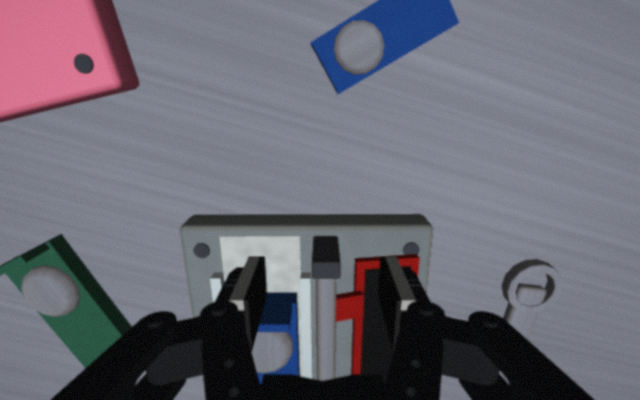

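View pics/s3.png

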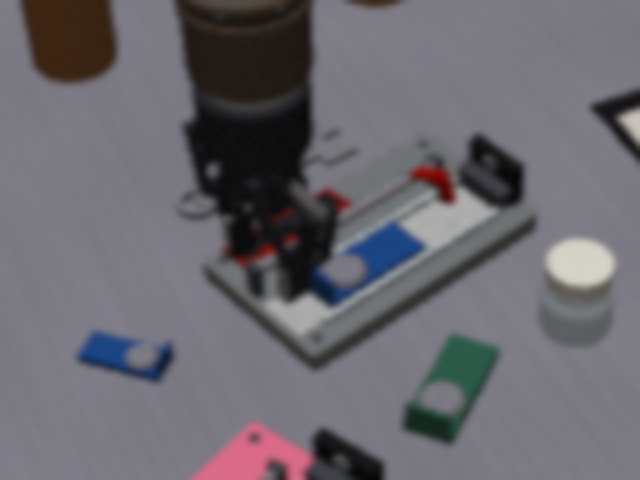

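Contact started at TCP z≈53 and TCP is now at 40.3, which puts the clip at about 0.34 rad. In w3, finger B at (250,300) is in line with the tail and finger A at (400,300) is on the pad. The side crop shows the lip up at (435,180) and finger B just behind the tail at (310,285). Now I push along the channel in steps, watching the force.

Run:
```python
from h import *; from rig import ctrl
p=np.load("p.npy");e=np.array([np.cos(p[2]),np.sin(p[2]),0]);W=lambda x,y,z:s2w(p,(x,y,z))[0]
inv=lambda P:(R.from_euler('z',-p[2]).apply(np.array(P)-[p[0],p[1],0])).round(1)
ctrl.movel(W(-129,30,39.5),v=25);ctrl.pause(.1)
x=-129
for t in (-120,-112,-104,-94,-84,-74,-68,-64,-61,-59,-57,-55,-53,-51,-49):
    hit=ctrl.movel(W(t,30,39.5),v=25 if t>-70 else 35,max_force=10)
    s=ctrl.get_state();f=s["wrist_force"];print(t,inv(s["eef_pos"]),"Fx",round(f@e,1),"F",f.round(1),hit)
    if hit: break
ctrl.pause(.1)
c=ctrl.camera("side");x,y=proj(c,W(-20,30,35))[0].astype(int)
cv2.imwrite("pics/s4.png",cv2.resize(c["frame"][y-60:y+60,x-80:x+80],(640,480),interpolation=cv2.INTER_CUBIC));print(ctrl.get_state()["clock"])
```

```text
-120 [-128.7   29.2   39.9] Fx -3.4 F [-3.4 -0.2  8.9] True
9.4917
```

View pics/s4.png

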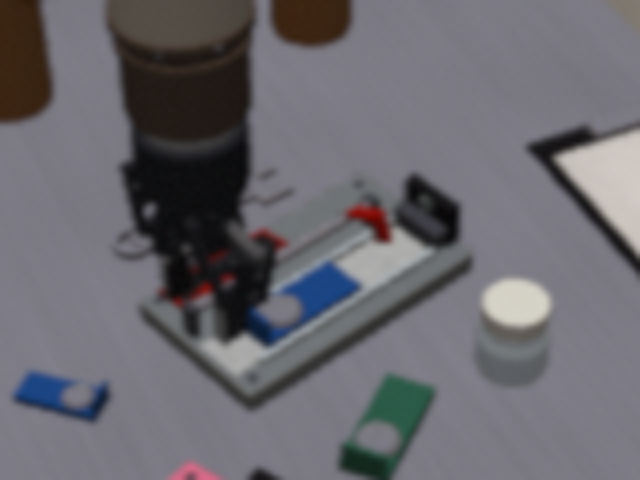

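It stopped after 0.3 mm with only 3.4 N along x. The 10 N change was most likely start-up friction and inertia, because the clip is still open and the holder hasn't moved. I'll continue with a higher limit and my own check on the averaged force.

Run:
```python
from h import *; from rig import ctrl
p=np.load("p.npy");e=np.array([np.cos(p[2]),np.sin(p[2]),0]);W=lambda x,y,z:s2w(p,(x,y,z))[0]
inv=lambda P:(R.from_euler('z',-p[2]).apply(np.array(P)-[p[0],p[1],0])).round(1)
for t in (-122,-114,-104,-94,-84,-74,-68,-64,-61,-59,-57.5,-56,-54.5,-53,-51.5,-50):
    hit=ctrl.movel(W(t,30,39.5),v=25,max_force=25); f=[]
    for _ in range(3): ctrl.pause(.02); s=ctrl.get_state(); f.append(s["wrist_force"])
    f=np.mean(f,0);print(t,inv(s["eef_pos"]),"Fx",round(f@e,1),"F",f.round(1),hit)
    if hit or f@e<-11: break
ctrl.pause(.1)
c=ctrl.camera("side");x,y=proj(c,W(-20,30,35))[0].astype(int)
cv2.imwrite("pics/s5.png",cv2.resize(c["frame"][y-60:y+60,x-80:x+80],(640,480),interpolation=cv2.INTER_CUBIC));print(ctrl.get_state()["clock"])
```

```text
-122 [-128.4   29.2   39.4] Fx -11.8 F [-12.   -1.1  19.1] False
10.0583
```

View pics/s5.png

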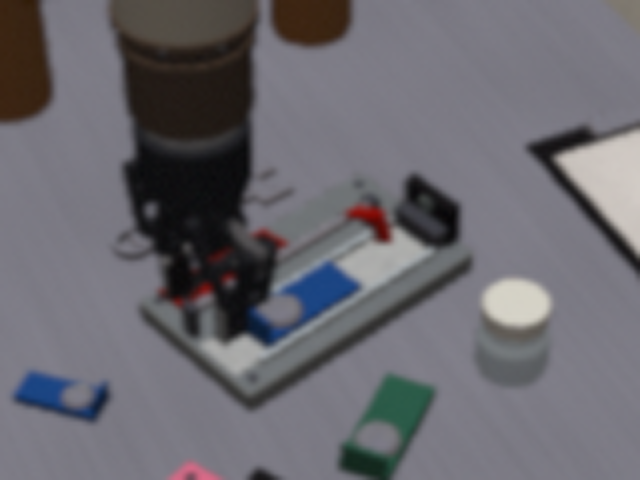

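TCP hasn't moved, and Fx/Fz ≈ 0.6 at Fz = 19 N. That looks like rubber friction with the clip at or near its hard stop. I'll check the current state, then ease upward.

Run:
```python
from h import *; from rig import ctrl
p=np.load("p.npy");Ri=R.from_euler('z',-p[2])
inv=lambda P:(Ri.apply(np.array(P)-[p[0],p[1],0])).round(1);W=lambda x,y,z:s2w(p,(x,y,z))[0]
def show(n):
    s=ctrl.get_state();print(n,inv(s["eef_pos"]),"Fstage",Ri.apply(s["wrist_force"]).round(1),"M",Ri.apply(s["torque"]).round(2),s["opening"].round(1),s["finger_force"])
show("now");ctrl.pause(.3);show("later")
s=ctrl.get_state();b=inv(s["eef_pos"])
for z in (40.5,41.5,42.5):
    ctrl.movel(W(b[0],30,z),v=15);ctrl.pause(.15);show(z)
for x in (2,4):
    ctrl.movel(W(b[0]+x,30,42.5),v=15);ctrl.pause(.15);show(x)
print(ctrl.get_state()["clock"])
```

```text
Traceback (most recent call last):
AttributeError: 'float' object has no attribute 'round'
```

Run:
```python
from h import *; from rig import ctrl
p=np.load("p.npy");Ri=R.from_euler('z',-p[2])
inv=lambda P:(Ri.apply(np.array(P)-[p[0],p[1],0])).round(1);W=lambda x,y,z:s2w(p,(x,y,z))[0]
def show(n):
    s=ctrl.get_state();print(n,inv(s["eef_pos"]),"Fstage",Ri.apply(s["wrist_force"]).round(1),"M",Ri.apply(s["torque"]).round(2),round(s["opening"],1),s["finger_force"])
show("now");ctrl.pause(.3);show("later")
s=ctrl.get_state();b=inv(s["eef_pos"])
for z in (40.5,41.5,42.5):
    ctrl.movel(W(b[0],30,z),v=15);ctrl.pause(.15);show(z)
for x in (2,4):
    ctrl.movel(W(b[0]+x,30,42.5),v=15);ctrl.pause(.15);show(x)
print(ctrl.get_state()["clock"])
```

```text
now [-128.4   29.1   39.4] Fstage [-11.4   1.5  18.1] M [1.17 3.41 0.28] 52.0 9.768281886354089
later [-128.4   29.2   39.4] Fstage [-11.6   2.2  19.6] M [1.15 3.36 0.34] 51.9 9.760295832529664
40.5 [-128.8   29.7   40.7] Fstage [ 0.2 -2.2  6.1] M [-0.58 -0.13 -0.07] 52.1 2.8950068936683238
41.5 [-128.8   29.9   41.6] Fstage [-0.3 -1.6  4.9] M [-0.27 -0.11 -0.01] 52.1 2.6298949238844216
42.5 [-128.8   30.    42.4] Fstage [ 0.2 -0.3  3.5] M [ 0.06  0.11 -0.03] 52.0 2.365678565693088
2 [-127.3   29.8   42.2] Fstage [-2.7  0.1  4.4] M [0.21 0.99 0.08] 52.0 2.2782187268603593
4 [-124.1   30.    42.6] Fstage [-2.1 -0.5  4.8] M [0.12 0.79 0.02] 51.9 2.252920234022895
12.7583
```

Backing off solved it: above the hard stop, the pad friction drops to about 2.5 N and the arm slides freely. The geometry (contact at 53, level at about 42, stop at about 39) puts a clip value of roughly 0.34 at TCP z ≈ 41.4, so I continue there.

```bash
cat > push.py <<'E'
from h import *; from rig import ctrl; import sys
p=np.load("p.npy");Ri=R.from_euler('z',-p[2]);W=lambda x,y,z:s2w(p,(x,y,z))[0]
inv=lambda P:(Ri.apply(np.array(P)-[p[0],p[1],0])).round(1)
Z=41.4; x0=inv(ctrl.get_state()["eef_pos"])[0]
ctrl.movel(W(x0,30,Z),v=15)
for t in (-118,-112,-104,-94,-84,-74,-68,-64,-61,-59,-57.5,-56,-54.5,-53,-51.5,-50):
    if t<x0: continue
    hit=ctrl.movel(W(t,30,Z),v=28,max_force=25); f=[]
    for _ in range(3): ctrl.pause(.02); s=ctrl.get_state(); f.append(s["wrist_force"])
    f=Ri.apply(np.mean(f,0));print(t,inv(s["eef_pos"]),f.round(1),hit)
    if hit or f[0]<-9 or f[2]>12: break
c=ctrl.camera("side");x,y=proj(c,W(-20,30,35))[0].astype(int)
cv2.imwrite("pics/s6.png",cv2.resize(c["frame"][y-60:y+60,x-80:x+80],(640,480),interpolation=cv2.INTER_CUBIC));print(ctrl.get_state()["clock"])
E
python3 push.py
```

```text
-118 [-119.2   29.7   41.2] [-4.9  0.   6.6] False
-112 [-113.    29.8   41.1] [-5.2 -0.3  4.4] False
-104 [-104.3   30.    41.3] [-4.  -0.1  4.4] False
-94 [-93.8  30.   41.5] [-3.9  0.3  4.7] False
-84 [-84.   30.   41.4] [-4.2  0.3  4.2] False
-74 [-73.9  30.   41.5] [-4.  -0.1  4.2] False
-68 [-68.2  30.   41.4] [-4.8  0.3  4.6] False
-64 [-64.2  30.   41.4] [-4.9 -0.5  4.9] False
-61 [-61.2  30.   41.4] [-4.5 -0.1  4.3] False
-59 [-59.3  30.   41.4] [-5.7  0.6  5.6] False
-57.5 [-58.   29.9  41.3] [-5.6  0.2  5.5] False
-56 [-56.4  29.9  41.4] [-5.7  0.3  5.7] False
-54.5 [-54.9  30.   41.4] [-5.3 -0.   5.3] False
-53 [-53.7  29.9  41.4] [-6.2  0.1  5.5] False
-51.5 [-53.7  29.8  41.3] [-9.2  1.7  8.3] False
18.9167
```

View pics/s6.png

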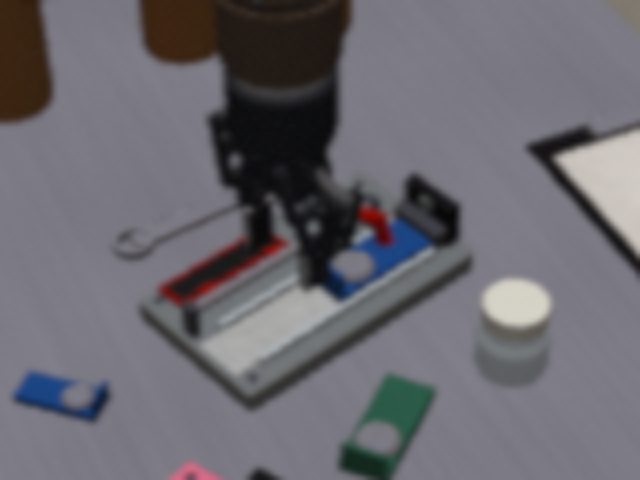

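The holder's front now meets the dark stop at about (430,240), and TCP stalled at -53.7 against a predicted -54. I'll push a little harder to confirm it's home, then back off 2.5 mm, lift and check.

Run:
```python
from h import *; from rig import ctrl
p=np.load("p.npy");Ri=R.from_euler('z',-p[2]);W=lambda x,y,z:s2w(p,(x,y,z))[0]
inv=lambda P:(Ri.apply(np.array(P)-[p[0],p[1],0])).round(1)
def show(n):
    ctrl.pause(.1);s=ctrl.get_state();print(n,inv(s["eef_pos"]),Ri.apply(s["wrist_force"]).round(1),flush=True)
ctrl.movel(W(-51.5,30,42),v=15);show("up")
for t in (-50,-48.5): ctrl.movel(W(t,30,42),v=15,max_force=25);show(t)
ctrl.pause(.15)
ctrl.movel(W(-56.5,30,42),v=25);show("back")
ctrl.movel(W(-57,30,75),v=40);show("lift")
ctrl.movel(W(-57,30,150),v=150)
ctrl.move_pose(W(-20,30,200),quat(p[2],0));ctrl.pause(.2);show("clear")
c=ctrl.camera("wrist");w=c["frame"]
K=[(-147,-40,20),(-147,85,20),(68,85,20),(68,-40,20),(-43,-16,46),(-43,16,46),(10,-4,35)]
for P in K:
    u=proj(c,s2w(p,P))[0];cv2.circle(w,tuple(int(k) for k in u),3,(0,255,0),1)
cv2.imwrite("pics/w7.png",w);print(ctrl.get_state()["clock"])
```

```text
up [-53.6  29.9  41.3] [-7.9  0.1  5.5]
-50 [-53.6  29.8  41.3] [-11.5   1.7   7.9]
-48.5 [-53.5  29.8  41.3] [-13.6   3.7  10.4]
back [-53.9  30.3  42.8] [2.6 0.6 3.7]
lift [-57.2  30.   74.7] [0.3 0.2 0.1]
clear [-20.9  29.9 198.9] [0.4 0.2 0.2]
23.1167
```

View pics/w7.png

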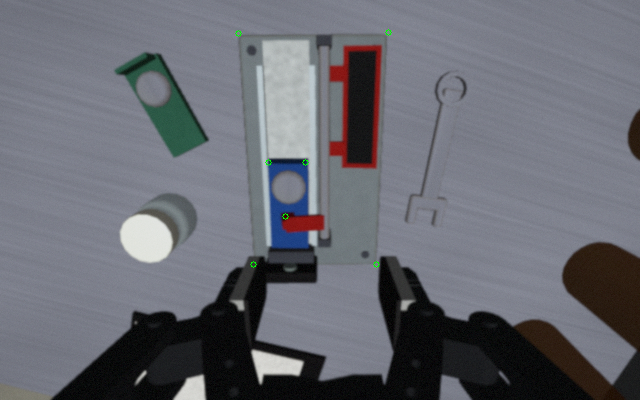

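The picture shows the holder home against the stop: its tail edge at (269..305,162) matches the predicted marks, and there is no gap at (290,248). The lip is down on the holder, the arm is clear and nothing else has moved, so I'm handing in.

```bash
python3 -c "
from rig import ctrl
print(ctrl.job_done())"
```

```text
the job is handed in; nothing more can be done
None
```

The job is handed in, but no verdict came back: the last picture shows the holder home against the end stop with the clip clamped on it, the arm clear, and the spare, jar and wrench in place.

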